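# Couple the tube bender's handle to its die with the ball-lock pin

## Robot

A 6-joint arm with a two-finger parallel gripper is mounted at the origin on the work surface. World frame = base frame: x ahead of the robot, y to its left, z up, the work surface at z = 0. Lengths are in m, angles in degrees, forces in N, time in s.
With the tool pointing down it reaches from about 0.375 to 0.9 m from the base axis. Payload 3.1 kg.
Tool frame: the origin (TCP) lies at the very end of the fingers, on their centre line; the grasp point (between the pads) lies behind it (bot.grip_depth is the z of the grasp point in the tool frame, in m); z points along the fingers, y is the direction in which the jaws open and shut (so a half turn about z gives the same grasp; the last joint's range is limited). The gripper opens to 87 mm and grips with 3 to 60 N. Pads are 19 mm wide; open, the fingers measure 117 mm over their backs; the gripper's body (75 mm by 190 mm) begins 51 mm behind the grasp point.
Start: joints at [-73.711, 30.224, 82.088, -0, 67.689, -10.227], TCP at [0.279, -0.559, 0.185] pointing down, gripper open.
Joint ranges: [-176.69, 176.69], [-43.24, 126.21], [12.49, 139.97], [-82, 262], [0, 151.66], [-163.58, 163.58]. Speed limits (degrees/s): [159.86, 159.86, 180, 180, 180, 180].

## Interface

Orientations are given as a 3x3 rotation matrix whose columns are the frame's x, y, z axes.
In Python, from rig import bot, vision gives the robot as it stands. The module is installed in compiled form; this text tells all that it offers.
- The arm moves only by the shell command python3 -m jog 'ROWS'. ROWS is JSON, a list of rows, each a list of 3 entries, a list of its own where there are three numbers: the shift along the tool's x, y, z in mm, then the turn, a rotation vector about the tool's x, y, z in degrees, then the closure, from 0 (fully open) to 1 (shut). In form: [[[dx, dy, dz], [wx, wy, wz], fingers], ...]. A call has 1 to 12 rows; each row is the pose to reach, as a shift and turn from the pose commanded when the call began, along the tool's axes at that moment; what a row does not reach only later rows make up. A row lasts 1/12 s, in which the tool goes at most 41.7 mm and 7.16 degrees, less where a joint would pass 70% of its speed; a pose out of reach is approached as far as the arm can. A call with a gripper value outside its range is refused whole. The fingers move at their own pace and stop on an object; the grip force is fixed at half the most. Time passes only in rows, so rows that repeat a pose let the fingers close. It gives the time, the measured TCP pose, the force and the opening at its end, in the units of the state.
- bot.read_state(): the state, without advancing time (a new reading comes with each control period).
- vision.capture(name): name is "side" or "top"; returns the picture (400x640x3 uint8, red, green, blue); there is no depth.
- vision.camera_info(name): a dict with "intrinsics" (3x3 intrinsics, pixels), "dist" ([k1, k2, p1, p2, k3] as OpenCV has them; the pictures are not rectified), "camera_from_world" (4x4, takes a point from world to camera coordinates). Camera axes: x right, y up, looking along -z (the intrinsics and any distortion apply to the point x, -y, -z); pixel columns grow to the right and rows downward; lengths in m; the calibration is good to about 2 mm. A picture is of the moment at which its call begins. camera_info takes no time and is no camera call.
- bot.hand_in(): hands the job in, once; it reports no verdict.
The state is a dict: "time_s": time; "joint_positions": joint angles; "qvel": joint speeds; "tau": joint torques, N m; "position": TCP position; "tcp_rot": TCP orientation; "force": force on the tool from outside, world axes, zero at the start; "moment": the same for the moment, N m; "opening": opening from 0.0 (shut) to 1.0 (fully open).
Only numpy, scipy, OpenCV 4.12 (cv2) and the standard library are available. Lean on these libraries where they do the work, as an engineer would, in place of code of your own. Each camera call takes 0.05 s, during which the arm holds its last target. There are 200 camera calls.

## Task

The handle of the bench tube bender is pinned in its yellow parking lug: pull the red T-grip ball-lock pin out of the lug, swing the handle back over the drive plate on the die, feel for the drive hole with light pressure, push the pin through it until its collar sits flush on the handle's guide block and the balls have snapped out below, and let go. Never force the pin, do not turn the die with its half-bent tube, and leave the other things on the bench where they are.

Things in the scene. Friction and masses are not known exactly. Their poses are not given: they have to be found in the camera images.
- bender: Red bench tube bender, bolted down. Origin on its vertical pivot axis at bench level; z up, x away from the robot at yaw 0. Seen from above, the yellow parking lug is at +40 degrees (counter-clockwise) from its x axis and the drive plate at about -28 (+-15) degrees. A 22 mm aluminium tube lies in its die, top 89 mm up. Nothing but the pin stands over 130 mm.
- handle (a joint): Swing of the blue handle about the pivot axis, rad; 0 = over the parking lug, growing clockwise seen from above towards the drive plate, up to 1.75. It turns with light friction (about 2 N at the pin) and stays where it is left. Its bar is 30 mm round 136 to 206 mm from the axis, centre 110 mm up.
- handle_hole (a point): Centre of the vertical 17.5 mm pin hole, 100 mm from the pivot axis, in the top face of the handle's square guide block, 130 mm up. The hole is 25 mm deep; below it the pin crosses the lug or drive plate (104 to 94 mm up) and then the handle's lower jaw (92 to 84 mm up), which has the same hole.
- park_hole (a point): Centre of the hole in the top of the yellow parking lug, 104 mm up, 100 mm from the pivot axis. The pin stands in it at the start.
- pin: Ball-lock pin. Origin on its axis at the underside of its collar (26 mm across, 4 mm thick), z up towards its grip. Shank 16 mm thick and 62 mm long, its last 5 mm tapering to a flat end 10 mm across. Raised 36 mm it clears lug and drive plate while the guide block still holds it, so the handle can be swung by the pin. Over 50 N of contact in all between pin and bender, the balls' own squeeze of 15 N included, is forcing it.
- pin_balls (a point): Point on the pin's axis 50 mm below the collar, level with two spring balls that stick out under the lower jaw when the pin is home. It takes 10 to 16 N to pull them in, then 2 to 4 N to slide the pin up or down; it does not fall home by its own weight. Pushed into an empty guide block the balls need the same 10 to 16 N.
- pin_grip (a point): Centre of the pin's red T-grip, a bar 60 mm long (along the pin's x), 16 mm wide (y) and 24 mm tall, 29 mm above the pin's origin; gripped across its width from above.
- die_zero (a point): Point on the die's zero line (black line on its hub), 100 mm from the pivot axis, 104 mm up, level with the top of the flat steel drive plate clamped to the die in curved slots. Its 17.5 mm drive hole is on the same 100 mm circle, anywhere up to 15 mm to either side of this point. The plate reaches 40 mm to each side of the hole. Die and plate are held stiffly.
- spanner: Open-ended spanner lying on the bench; leave alone.
- spare_die: Dark grooved spare die, 84 mm across, 30 mm tall; leave alone.
- oil_bottle: Black oil bottle with red cap, 60 mm across, 170 mm tall; leave alone.
- tin: Open tin, 90 mm across, 100 mm tall; leave alone.
- hammer: Hammer lying on the bench; leave alone.
- tape: Yellow roll of tape, 100 mm across, 24 mm tall; leave alone.
- bar_stock: Square steel bar, 160 x 22 x 22 mm; leave alone.
Things that resemble listed ones, but are neither listed nor needed, are in the scene too. What is shaped like the pin but green or orange is not meant.

How it is judged:
By the outcome, as a careful person would: the job done as asked, in the order asked, and still so for the second after the job is handed in, with the robot touching nothing.
It also fails if it takes over 58 s, if anything falls off the work surface, if the arm or the gripper's body presses on something with over 40 N, if the wrist force passes 120 N, or if a joint passes its speed limit or range.

## Working session

There is one attempt and no reset: what is moved stays moved. The work goes in short steps, Python scripts to look and compute and a shell command to move; the robot and the scene stay as the last step left them, time stands still between calls to the robot, and variables do not carry over. Pictures are saved under pics/ and viewed, about 8 in all and at most 12, crops included, and the job is handed in when it is done.

```bash
mkdir -p pics
python3 - <<'E'
from rig import bot, vision
import cv2
for n in("side","top"):
    im=vision.capture(n); cv2.imwrite(f"pics/{n}0.png",im[:,:,::-1])
    c=vision.camera_info(n); print(n,c)
print(bot.read_state(),bot.grip_depth)
E
```

```text
side {'intrinsics': array([[492.87480396,   0.        , 313.87170287],
       [  0.        , 492.87480396, 208.91150763],
       [  0.        ,   0.        ,   1.        ]]), 'dist': array([0.02169323, 0.        , 0.        , 0.        , 0.        ]), 'camera_from_world': array([[-0.96259098, -0.27094884, -0.00231028,  0.52352681],
       [ 0.18302254, -0.65645812,  0.73182339, -0.17338086],
       [-0.1998033 ,  0.70402376,  0.68149041, -1.33095846],
       [ 0.        ,  0.        ,  0.        ,  1.        ]])}
top {'intrinsics': array([[508.38416293,   0.        , 314.10195601],
       [  0.        , 508.38416293, 198.69912643],
       [  0.        ,   0.        ,   1.        ]]), 'dist': array([-0.06014149,  0.        ,  0.        ,  0.        ,  0.        ]), 'camera_from_world': array([[-1.66353143e-02, -9.99829297e-01,  8.04003636e-03,
         1.58115431e-03],
       [ 9.98325737e-01, -1.61636949e-02,  5.55378895e-02,
        -5.58857030e-01],
       [-5.53984523e-02,  8.95046548e-03,  9.98424209e-01,
        -1.81869174e+00],
       [ 0.00000000e+00,  0.00000000e+00,  0.00000000e+00,
         1.00000000e+00]])}
{'time_s': 0.1, 'joint_positions': array([-7.37103343e+01,  3.02716539e+01,  8.21481240e+01, -4.89405684e-04,
        6.76902104e+01, -1.02274154e+01]), 'qvel': array([ 0.00197218, -0.11757063, -0.13940339, -0.01752894, -0.01556414,
        0.05635573]), 'tau': array([-1.11399924e-03, -4.40985954e+01, -1.77149981e+01,  6.33974117e-02,
        5.34055266e-02, -4.06479364e-05]), 'position': array([ 0.27885688, -0.55853373,  0.18429597]), 'tcp_rot': array([[ 8.94799940e-01,  4.46466985e-01, -5.46036514e-04],
       [ 4.46467195e-01, -8.94798110e-01,  1.84037727e-03],
       [ 3.33075250e-04, -1.89055686e-03, -9.99998157e-01]]), 'force': array([-0.01617969, -0.46315462,  0.35985923]), 'moment': array([-0.00887343,  0.03303607, -0.03343974]), 'opening': 1.000492176672321} -0.0187
```

View pics/side0.png

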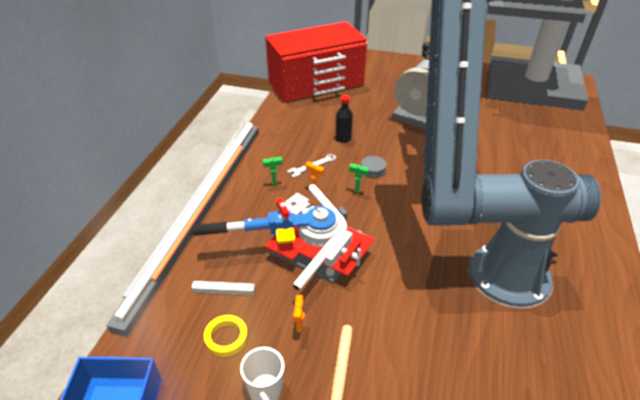

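View pics/top0.png

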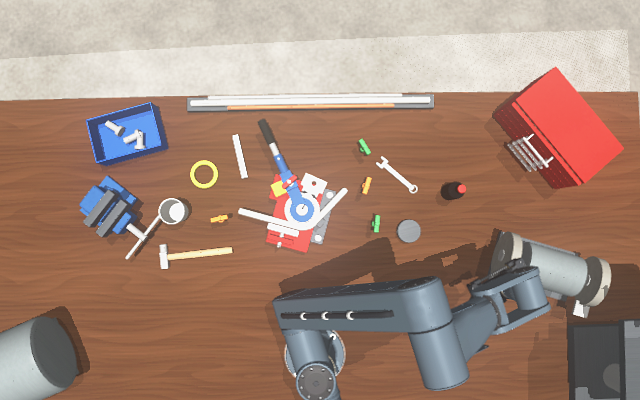

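Side view: the bender is at about (320,220), with the red T-grip at (282,206) and the yellow lug at (286,236). Top view: the pivot is near (302,210), the red grip near (292,183) and the plate at (313,185). I'll enlarge both.

```bash
python3 - <<'E'
import cv2,numpy as np
a=cv2.imread("pics/side0.png")[170:270,240:380]; b=cv2.imread("pics/top0.png")[150:260,235:355]
a=cv2.resize(a,None,fx=5.6,fy=5.6,interpolation=cv2.INTER_CUBIC)[:, :]
b=cv2.resize(b,None,fx=5,fy=5,interpolation=cv2.INTER_CUBIC)
a=cv2.resize(cv2.imread("pics/side0.png")[170:270,250:350],(400,400),interpolation=cv2.INTER_CUBIC)
b=cv2.resize(cv2.imread("pics/top0.png")[155:255,252:352],(400,400),interpolation=cv2.INTER_CUBIC)
cv2.imwrite("pics/crop0.png",np.hstack([a,b]))
E
cat > h.py <<'E'
import numpy as np,cv2
from rig import bot,vision
def ray(n,uv):
    c=vision.camera_info(n);p=cv2.undistortPoints(np.array([[uv]],float),c["intrinsics"],c["dist"])[0,0]
    M=c["camera_from_world"];R=M[:3,:3];o=-R.T@M[:3,3];d=R.T@np.array([p[0],-p[1],-1.]);return o,d/np.linalg.norm(d)
def plane(n,uv,z):
    o,d=ray(n,uv);return o+d*(z-o[2])/d[2]
def tri(uvs,uvt):
    o1,d1=ray("side",uvs);o2,d2=ray("top",uvt)
    s=np.linalg.lstsq(np.c_[d1,-d2],o2-o1,rcond=None)[0];p,q=o1+s[0]*d1,o2+s[1]*d2
    return (p+q)/2,np.linalg.norm(p-q)
def proj(n,X):
    c=vision.camera_info(n);M=c["camera_from_world"];p=M[:3,:3]@np.array(X)+M[:3,3]
    return cv2.projectPoints(np.array([[p[0],-p[1],-p[2]]]),np.zeros(3),np.zeros(3),c["intrinsics"],c["dist"])[0][0,0]
E
python3 - <<'E'
from h import *
for n,(u0,v0,u1,v1) in dict(side=(260,185,335,250),top=(270,165,330,240)).items():
    im=cv2.cvtColor(cv2.imread(f"pics/{n}0.png"),cv2.COLOR_BGR2HSV).astype(int)
    H,S,V=im[...,0],im[...,1],im[...,2]
    for k,m in dict(red=((H<8)|(H>172))&(S>140)&(V>80),yel=(H>22)&(H<34)&(S>130),blue=(H>100)&(H<120)&(S>130)).items():
        m=m.astype(np.uint8);k2=np.zeros_like(m);k2[v0:v1,u0:u1]=m[v0:v1,u0:u1]
        r=cv2.connectedComponentsWithStats(k2)
        for s,c in zip(r[2][1:],r[3][1:]):
            if s[4]>8: print(n,k,s,c.round(1))
E
```

```text
side red [276 197  13  21 128] [281.7 206.9]
side red [265 227  57  23 464] [290.7 244. ]
side yel [276 228  19  14 225] [284.8 234.5]
side blue [260 208  75  25 814] [296.2 220.7]
top red [273 174   8   9  43] [276.4 177.9]
top red [297 180   6  11  30] [299.3 184.4]
top red [270 188  19  32 279] [279.1 204.6]
top red [317 194   5  10  30] [318.9 197.8]
top red [270 229  43  11 254] [291.6 235.5]
```

View pics/crop0.png

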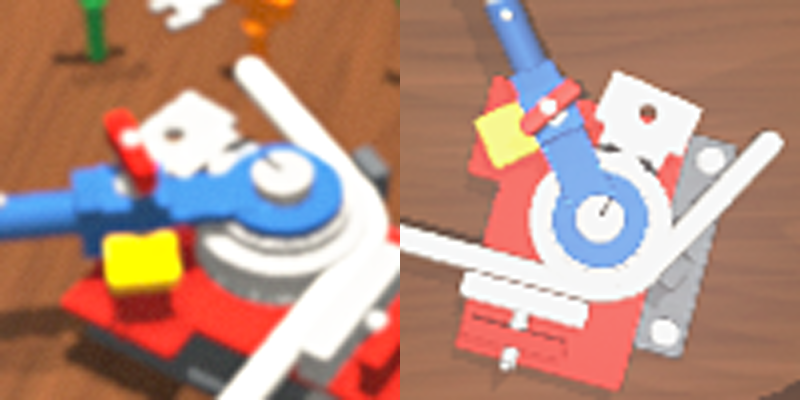

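The crops show the grip at top (289,182) and side (282,207). The drive hole is clear at top (313.6,182.9) and side (293.1,202.9), and the hub is at top (301.6,209.1).

Run:
```python
from h import *
np.set_printoptions(precision=4,suppress=True)
piv=tri((320,213.4),(301.6,209.1)); hole=tri((293.1,202.9),(313.6,182.9)); print("piv",piv,"hole",hole)
t=cv2.cvtColor(cv2.imread("pics/top0.png"),cv2.COLOR_BGR2HSV).astype(int)
# hole: dark centroid within plate (subpixel), both views
for n,(u,v) in dict(side=(293,203),top=(314,183)).items():
    g=cv2.imread(f"pics/{n}0.png",0)[v-4:v+5,u-4:u+5].astype(float);w=np.clip(np.median(g)-25-g,0,None)
    yy,xx=np.mgrid[-4:5,-4:5];print(n,(u+(w*xx).sum()/w.sum(),v+(w*yy).sum()/w.sum()))
# hole on z=.104 plane, pivot at tri z
# grip ends
e1=tri((278.5,198.5),(296.0,177.2));print("grip far end",e1)
print("grip ctr",tri((281.5,206),(288.8,181.6)))
im=cv2.imread("pics/top0.png");hs=cv2.cvtColor(im,cv2.COLOR_BGR2HSV).astype(int)
print(hs[176:190,280:300,0]);print(hs[176:190,280:300,1])
```

```text
piv (array([0.5173, 0.0361, 0.1236]), np.float64(0.0018786611984103895)) hole (array([ 0.6073, -0.0063,  0.1026]), np.float64(0.0023488261736927057))
side (np.float64(293.0575117370892), np.float64(203.17018779342723))
top (np.float64(313.5107564191534), np.float64(182.90492713393476))
grip far end (array([0.6243, 0.0531, 0.1659]), np.float64(0.002941888809859829))
grip ctr (array([0.6092, 0.0769, 0.1639]), np.float64(0.0008126209249694412))
[[162 106 108 107 107 107 107 107 107 106 106 154 176   2   2   1   1  10
   10  10]
 [175 120 106 108 107 107 107 106 106 107 167   0   3   2   2   2   2   5
   10  10]
 [  2 164 106 107 106 106 106 106 109 169   1   2   2   2   2   2   1   6
    9  10]
 [  0 155 106 107 106 106 106 135 177   2   2   2   2   2   2   2   3   5
   10  11]
 [ 12 173 106 106 106 106 137   4  36  90  68   2   2   2   1 160 174   2
    2   2]
 [ 31  26 109 106 105 123 179  13  84  96  86   2   2   1 117 112 174   2
    2   2]
 [ 31  30  25 107 155 177   2   6  90  90  90   2   0 119 108 106 128   2
    2   2]
 [ 30  31  29 174 179   2   3   3   4   5   2   3  30 150 1
[... 1027 characters left out ...]
 123 153
  148 150]
 [113 126  46 143  87 134 142  32   8   7   6 135  92  44 131 126  78 165
  151 149]
 [106 116 108  98 134 141 136 110  53  40  99  65  13   1 126 123 106 128
  153 152]
 [107 123 147 141 136 131 126 127 136 149  79   3   3  75 122 119 122  78
  164 151]
 [114 130 137 133 129 124 124 140 153  32   0   5  43 122 118 119 123 108
  127 152]
 [108 125 145 124 123 125 145 148  47  75  48  64 116 119 118 116 123 103
  140 153]
 [105 123 146 128 124 153 138  65 124 118 120 120 119 118 115 116 116 104
   88 156]
 [104 113 133 148 157 128  91 124 121 117 117 118 111 112 114 117 118 119
  103 161]
 [117 116 120 129 139  83 136 124 118 117 106 114 117 117 117 117 117 120
  105 101]]
```

```bash
cat >> h.py <<'E'
def go(P,yaw=None):
    """rows' numbers from measured pose to world TCP P with tool y axis at world yaw (deg)"""
    s=bot.read_state();R=s["tcp_rot"];d=R.T@(np.array(P)-s["position"])*1e3
    cur=np.degrees(np.arctan2(R[1,1],R[0,1]))
    from scipy.spatial.transform import Rotation as Ro
    if yaw is None: yaw=cur
    y=np.radians(yaw);Y=np.array([np.cos(y),np.sin(y),0]);Z=np.array([0,0,-1.]);T=np.c_[np.cross(Y,Z),Y,Z]
    print("t",s["time_s"],"pos",s["position"].round(4),"yaw",cur.round(2),"shift",d.round(2),"turn",Ro.from_matrix(R.T@T).as_rotvec(degrees=True).round(2),"F",s["force"].round(2),"op",round(s["opening"]*87,1))
E
python3 - <<'E'
from h import *
np.set_printoptions(precision=4,suppress=True)
p=plane("top",(288.9,181.3),.174);print("pin by button",p)
print("hole",plane("top",(313.5,182.9),.104),plane("side",(293.06,203.1),.104))
for z in(.125,.135):print("piv",z,plane("top",(301.6,209.1),z))
for uv in((296,176.6),(282.6,187)):print(plane("top",uv,.171))
for X in((p[0],p[1],.174),):print(proj("side",X))
im=cv2.cvtColor(cv2.imread("pics/top0.png"),cv2.COLOR_BGR2HSV).astype(int)
m=(((im[...,0]<5)|(im[...,0]>172))&(im[...,1]>90)).astype(np.uint8)
q=np.array([[281,190],[281,184],[292,174.5],[297.5,174.5],[297,179],[284,190]],np.int32)
k=np.zeros_like(m);cv2.fillPoly(k,[q],1);k&=m
pts=cv2.findNonZero(k);print(cv2.minAreaRect(pts),pts.mean(0))
go((.608,.077,.24),37)
E
```

```text
pin by button [0.6089 0.0761 0.174 ]
hole [ 0.6084 -0.0056  0.104 ] [ 0.6055 -0.0042  0.104 ]
piv 0.125 [0.5181 0.0363 0.125 ]
piv 0.135 [0.5178 0.0362 0.135 ]
[0.6244 0.0525 0.171 ]
[0.5906 0.0973 0.171 ]
[281.6932 202.9595]
((289.43902587890625, 181.54876708984375), (5.77842903137207, 17.179113388061523), 51.34019470214844) [[289.3514 181.3243]]
t 0.1 pos [ 0.2789 -0.5585  0.1843] yaw -63.48 shift [ 578.28 -421.83  -54.71] turn [  -0.06   -0.11 -100.48] F [-0.02 -0.46  0.36] op 87.0
```

```bash
python3 -m jog '[[[0,0,-55],[0,0,0],0],[[0,0,-55],[0,0,0],0],[[578,-422,-55],[0,0,-101],0],[[578,-422,-55],[0,0,-101],0],[[578,-422,-55],[0,0,-101],0],[[578,-422,-55],[0,0,-101],0],[[578,-422,-55],[0,0,-101],0],[[578,-422,-55],[0,0,-101],0],[[578,-422,-55],[0,0,-101],0],[[578,-422,-55],[0,0,-101],0],[[578,-422,-55],[0,0,-101],0],[[578,-422,-55],[0,0,-101],0]]'
python3 -c "
from h import *
go((.609,.0765,.24),38)"
```

```text
time_s: 1.1
position: [0.4707, -0.187, 0.2399]
tcp_rot: [[-0.147, 0.989, -0.0], [0.989, 0.147, 0.0], [0.0, -0.0, -1.0]]
force: [0.8, -1.2, 0.8]
opening: 0.997
t 1.1 pos [ 0.4707 -0.187   0.2399] yaw 8.47 shift [ 2.4025e+02  1.7559e+02 -3.0000e-02] turn [-2.000e-02 -3.000e-02 -2.953e+01] F [ 0.77 -1.24  0.83] op 86.7
```

```bash
python3 -m jog '[[[240,176,0],[0,0,-29.5],0],[[240,176,0],[0,0,-29.5],0],[[240,176,0],[0,0,-29.5],0],[[240,176,0],[0,0,-29.5],0],[[240,176,0],[0,0,-29.5],0],[[240,176,0],[0,0,-29.5],0],[[240,176,0],[0,0,-29.5],0],[[240,176,0],[0,0,-29.5],0],[[240,176,0],[0,0,-29.5],0],[[240,176,0],[0,0,-29.5],0]]'
python3 - <<'E'
from h import *
go((.609,.0765,.205),38)
a,b=[cv2.cvtColor(vision.capture(n),cv2.COLOR_RGB2BGR) for n in("side","top")]
cv2.imwrite("pics/s1.png",a);cv2.imwrite("pics/t1.png",b)
cv2.imwrite("pics/c1.png",np.hstack([cv2.resize(a[150:260,240:350],(400,400),interpolation=2),cv2.resize(b[135:235,242:342],(400,400),interpolation=2)]))
E
```

```text
time_s: 1.93
position: [0.61, 0.0734, 0.2394]
tcp_rot: [[-0.612, 0.791, -0.002], [0.791, 0.612, -0.001], [0.001, -0.002, -1.0]]
force: [-0.1, -0.7, -0.2]
opening: 1.0
t 1.9333 pos [0.61   0.0734 0.2394] yaw 37.71 shift [ 3.04  1.23 34.39] turn [-0.12 -0.04 -0.29] F [-0.14 -0.71 -0.24] op 87.0
```

View pics/c1.png

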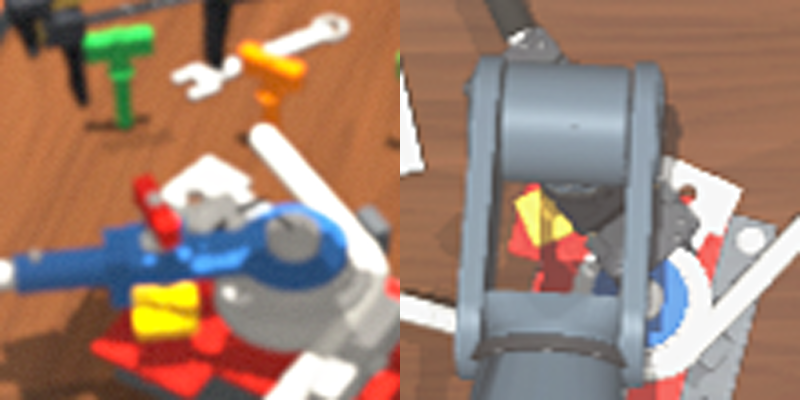

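```bash
python3 -c "
from h import *
print(proj('side',(.61,.0734,.24)))"
python3 -m jog '[[[3,1,10],[0,0,0],0],[[3,1,40],[0,0,0],0.4],[[3,1,65],[0,0,0],0.6],[[3,1,80],[0,0,0],0.65],[[3,1,90],[0,0,0],0.65],[[3,1,95],[0,0,0],0.65],[[3,1,95],[0,0,0],0.65],[[3,1,95],[0,0,0],0.65]]'
python3 - <<'E'
from h import *
go((.609,.0765,.145),38)
a=cv2.cvtColor(vision.capture("side"),cv2.COLOR_RGB2BGR)
cv2.imwrite("pics/c2.png",cv2.resize(a[150:250,230:350],(720,600),interpolation=2))
E
```

```text
[280.37525522 182.73578221]
time_s: 2.7
position: [0.6102, 0.0759, 0.1457]
tcp_rot: [[-0.61, 0.792, 0.001], [0.792, 0.61, -0.0], [-0.001, 0.001, -1.0]]
force: [-0.6, 0.4, -0.4]
opening: 0.555
t 2.7 pos [0.6102 0.0759 0.1457] yaw 37.59 shift [ 1.26 -0.57  0.7 ] turn [ 0.05  0.04 -0.41] F [-0.57  0.39 -0.37] op 48.3
```

View pics/c2.png

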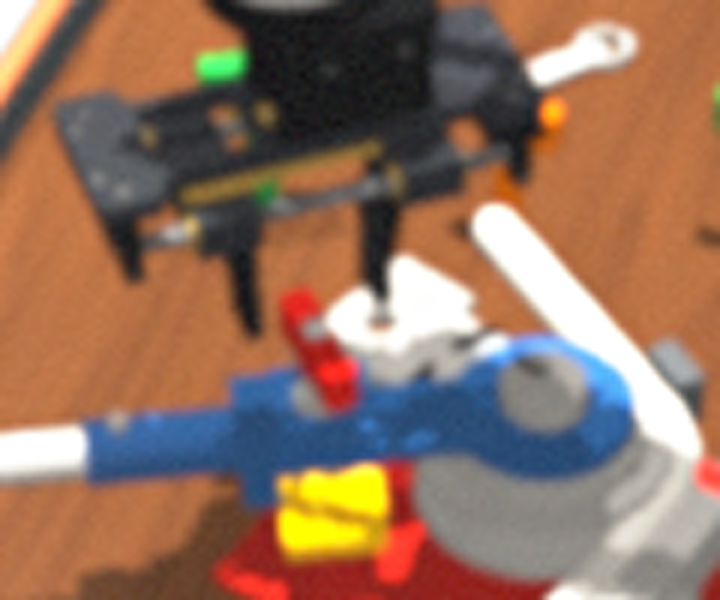

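The fingertips appear at about side (271.7,205) and (293.3,200), which is higher in the picture than I expected. I'll compare them with the projection.

```bash
python3 -c "
from h import *
s=bot.read_state();P=s['position'];y=s['tcp_rot'][:,1];print(P,s['joint_positions'])
for z in(0,.0187,.03,.05):
  for k in(-.024,.024): print(z,k,proj('side',P+k*y+[0,0,z]))
print('grip top ends');
for X in((.6244,.0525,.171),(.5906,.0973,.171),(.609,.0765,.171),(.609,.0765,.147)):print(proj('side',X))
b=cv2.cvtColor(vision.capture('top'),cv2.COLOR_RGB2BGR)
print(proj('top',P))
a=cv2.cvtColor(vision.capture('side'),cv2.COLOR_RGB2BGR)
cv2.imwrite('pics/c3.png',np.hstack([cv2.resize(a[160:260,230:330],(400,400),interpolation=2),cv2.resize(b[135:235,242:342],(400,400),interpolation=2)]))
"
```

```text
[0.61057055 0.07600417 0.14618711] [-3.29818689e+00  3.19832831e+01  8.58715448e+01  1.11532852e-03
  6.20222841e+01 -4.09049935e+01]
0 -0.024 [290.15276119 208.32193682]
0 0.024 [272.9333016  212.97041631]
0.0187 -0.024 [289.90253882 203.10173511]
0.0187 0.024 [272.50917942 207.74265655]
0.03 -0.024 [289.74887164 199.89708632]
0.03 0.024 [272.24867308 204.53287488]
0.05 -0.024 [289.47221771 194.12990015]
0.05 0.024 [271.77958847 198.75550576]
grip top ends
[278.99550644 196.95885168]
[285.89519618 210.47897573]
[281.65198834 203.91303553]
[282.07897905 210.64281319]
[289.25492587 181.54234545]
```

View pics/c3.png

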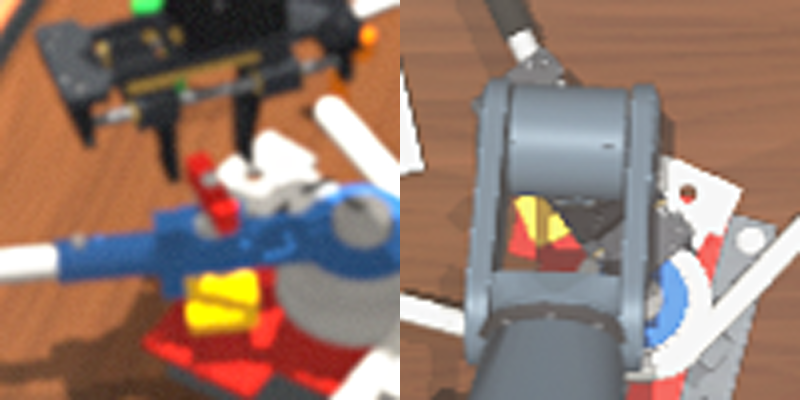

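```bash
python3 -c "
from h import *
s=bot.read_state();P=s['position'];R=s['tcp_rot']
for z in(.07,.1):
  for a in(-.0375,.0375):
    for k in(-.095,.095): print(z,a,k,((proj('side',P+k*R[:,1]+a*R[:,0]+[0,0,z])-[230,160])*4).round(),((proj('top',P+k*R[:,1]+a*R[:,0]+[0,0,z])-[242,135])*4).round()+[400,0])
c=vision.camera_info('side')['camera_from_world'];print(-c[:3,:3].T@c[:3,3])
"
```

```text
0.07 -0.0375 -0.095 [318.  52.] [695. 241.]
0.07 -0.0375 0.095 [ 40. 123.] [548.  58.]
0.07 0.0375 -0.095 [362. 121.] [622. 300.]
0.07 0.0375 0.095 [ 73. 198.] [476. 115.]
0.1 -0.0375 -0.095 [318.  16.] [696. 239.]
0.1 -0.0375 0.095 [35. 86.] [546.  52.]
0.1 0.0375 -0.095 [362.  85.] [621. 298.]
0.1 0.0375 0.095 [ 69. 161.] [472. 111.]
[0.2697449  0.96505809 1.0351291 ]
```

The gripper body matches its projection but the fingertips look short. I'll close stepwise and feel for the bar.

```bash
python3 -m jog '[[[1,-0.5,0],[0,0,0],0.65],[[1,-0.5,0],[0,0,0],0.77],[[1,-0.5,0],[0,0,0],0.77],[[1,-0.5,0],[0,0,0],0.77],[[1,-0.5,0],[0,0,0],0.77]]'
python3 -c "
from h import *
go((.609,.0765,.142),38)"
python3 -m jog '[[[0,0,0],[0,0,0],0.78],[[0,0,0],[0,0,0],0.79],[[0,0,0],[0,0,0],0.79]]'
python3 -c "
from h import *
go((.609,.0765,.142),38)
a=cv2.cvtColor(vision.capture('side'),cv2.COLOR_RGB2BGR)
cv2.imwrite('pics/c4.png',cv2.resize(a[165:245,250:330],(600,600),interpolation=2))"
```

```text
time_s: 3.27
position: [0.6087, 0.0769, 0.1453]
tcp_rot: [[-0.611, 0.792, 0.0], [0.792, 0.611, -0.0], [-0.0, 0.0, -1.0]]
force: [-0.1, 0.7, -0.3]
opening: 0.243
t 3.2667 pos [0.6087 0.0769 0.1453] yaw 37.64 shift [-0.46 -0.02  3.26] turn [ 0.01  0.01 -0.36] F [-0.06  0.71 -0.31] op 21.1
time_s: 3.52
position: [0.6087, 0.0768, 0.1451]
tcp_rot: [[-0.611, 0.792, -0.0], [0.792, 0.611, -0.0], [0.0, -0.0, -1.0]]
force: [0.8, 0.0, -0.4]
opening: 0.218
t 3.5167 pos [0.6087 0.0768 0.1451] yaw 37.64 shift [-0.43  0.03  3.1 ] turn [-0.   -0.   -0.36] F [ 0.82  0.04 -0.41] op 18.9
```

View pics/c4.png

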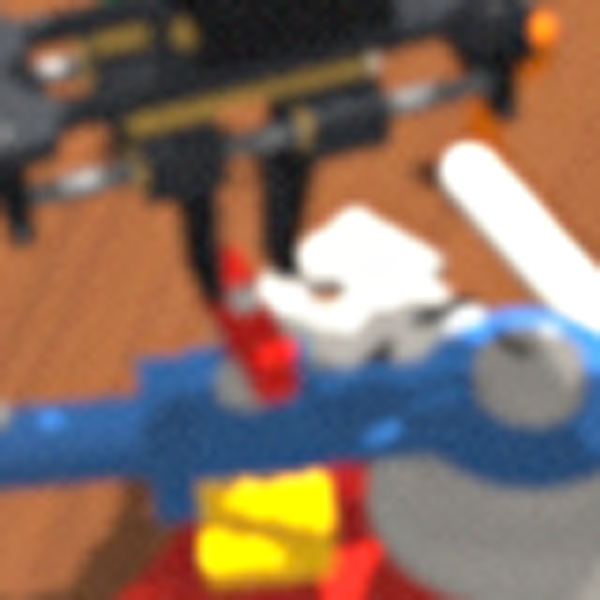

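The fingertips at px (278,204) and (288,201) straddle the bar near its button, but their depth is uncertain. I'll test by closing a little further.

```bash
python3 -m jog '[[[0,0,0],[0,0,0],0.80],[[0,0,0],[0,0,0],0.81],[[0,0,0],[0,0,0],0.81]]'
python3 -m jog '[[[0,0,0],[0,0,0],0.82],[[0,0,0],[0,0,0],0.83],[[0,0,0],[0,0,0],0.83],[[0,0,0],[0,0,0],0.83]]'
python3 -c "
from h import *
go((.609,.0765,.142),38)"
```

```text
time_s: 3.82
position: [0.6087, 0.0768, 0.1451]
tcp_rot: [[-0.611, 0.792, -0.0], [0.792, 0.611, 0.0], [0.0, -0.0, -1.0]]
force: [-0.5, -0.8, 0.2]
opening: 0.194
time_s: 4.15
position: [0.6087, 0.0768, 0.1452]
tcp_rot: [[-0.611, 0.792, 0.0], [0.792, 0.611, 0.0], [-0.0, 0.0, -1.0]]
force: [-0.6, 0.3, -0.8]
opening: 0.169
t 4.15 pos [0.6087 0.0768 0.1452] yaw 37.64 shift [-0.42  0.02  3.19] turn [ 0.    0.   -0.36] F [-0.65  0.26 -0.82] op 14.7
```

```bash
python3 -m jog '[[[0,0,0],[0,0,0],0.86],[[0,0,0],[0,0,0],0.9],[[0,0,0],[0,0,0],0.9],[[0,0,0],[0,0,0],0.9]]'
python3 -c "
from h import *
go((.609,.0765,.142),38)
print(bot.read_state()['joint_positions'])
a=cv2.cvtColor(vision.capture('side'),cv2.COLOR_RGB2BGR)
cv2.imwrite('pics/c5.png',a)"
```

```text
time_s: 4.48
position: [0.6087, 0.0768, 0.1452]
tcp_rot: [[-0.611, 0.792, 0.0], [0.792, 0.611, 0.0], [0.0, 0.0, -1.0]]
force: [0.4, -0.1, 0.0]
opening: 0.105
t 4.4833 pos [0.6087 0.0768 0.1452] yaw 37.63 shift [-0.45  0.03  3.15] turn [ 0.   -0.   -0.37] F [ 0.37 -0.08  0.02] op 9.1
[-3.23022557e+00  3.19798995e+01  8.60807584e+01  1.57901751e-03
  6.19386749e+01 -4.08657167e+01]
```

```bash
python3 - <<'E'
from h import *
s=cv2.imread("pics/side0.png");c=cv2.imread("pics/c5.png")
d=np.abs(s.astype(int)-c).sum(2)>90; dark=(c.max(2)<70)&d
for v in range(194,214):print(v,''.join('#' if x else '.' for x in dark[v,265:300]))
P=bot.read_state()['position']
for z in(0,.02,.025,.03):print(z,proj('side',P+[0,0,z]))
print(proj('side',(0,0,0)),proj('top',(0,0,0)),proj('top',(.279,-.559,.255)))
E
python3 -m jog '[[[0,0,0],[0,0,0],0.6],[[0,0,0],[0,0,0],0.6],[[0,0,0],[0,0,0],0.6],[[0,0,3],[0,0,0],0.6],[[0,0,6],[0,0,0],0.6],[[0,0,9],[0,0,0],0.6],[[0,0,9],[0,0,0],0.6]]'
```

```text
194 ............###....####............
195 ............###....####............
196 ............###....####............
197 ............###....####............
198 ............###....###.............
199 ............###.....##.............
200 .............###....##.............
201 .............##......#.............
202 ..............##...................
203 ..............##...................
204 ...................................
205 ...................................
206 ...................................
207 ...................................
208 ...................................
209 ...................................
210 ...................................
211 ...................................
212 ...................................
213 ...................................
0 [282.18540434 211.25055537]
0.02 [281.8317612  205.66486676]
0.025 [281.74214714 204.24988557]
0.03 [281.65204369 202.82735901]
[508.46397158 273.35629794] [314.54143068 354.03090378] [491.47762655 280.44929027]
time_s: 5.12
position: [0.608, 0.0768, 0.1352]
tcp_rot: [[-0.611, 0.792, -0.002], [0.792, 0.611, 0.0], [0.001, -0.001, -1.0]]
force: [-0.0, -0.0, 0.2]
opening: 0.393
```

```bash
python3 -m jog '[[[0,0,2],[0,0,0],0.6],[[0,0,4],[0,0,0],0.6],[[0,0,6],[0,0,0],0.6],[[0,0,8],[0,0,0],0.6],[[0,0,8],[0,0,0],0.6]]'
python3 - <<'E'
from h import *
s=cv2.imread("pics/side0.png");c=cv2.cvtColor(vision.capture('side'),cv2.COLOR_RGB2BGR)
t=cv2.cvtColor(vision.capture('top'),cv2.COLOR_RGB2BGR)
cv2.imwrite('pics/c6.png',np.hstack([cv2.resize(c[170:240,250:320],(400,400),interpolation=2),cv2.resize(t[145:225,260:340],(400,400),interpolation=2)]))
P=bot.read_state()['position'];print(P,[(proj('side',P+[0,0,z])-[250,170])*400/70 for z in(0,.0187,.03)],(proj('top',P)-[260,145])*5)
E
```

```text
time_s: 5.53
position: [0.6084, 0.0768, 0.1277]
tcp_rot: [[-0.611, 0.792, -0.001], [0.792, 0.611, 0.0], [0.001, -0.001, -1.0]]
force: [0.6, 0.6, -0.3]
opening: 0.405
[0.60863791 0.07683532 0.1280034 ] [array([185.70689428, 262.62788867]), array([183.85413519, 233.33753057]), array([182.71639955, 215.35771898])] [146.18056788 187.96166794]
```

View pics/c6.png

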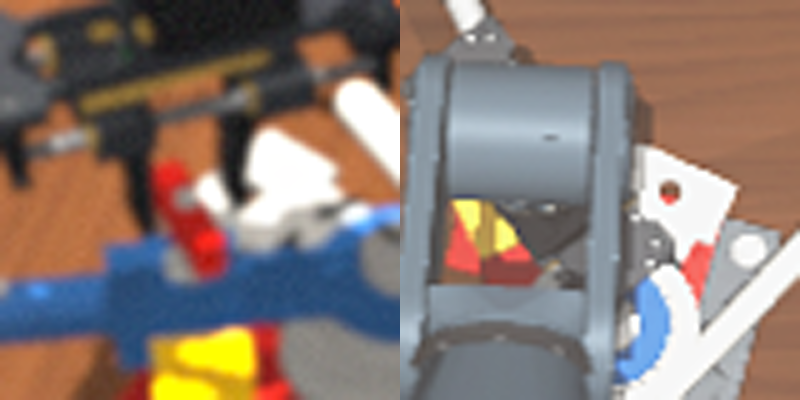

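Side crop: the fingertips at (148,232) and (240,195) really sit about 28 mm above the reported TCP. The reported z of 0.128, below the block top, also gave no contact. I'll go lower gently.

```bash
python3 -m jog '[[[0,0,0],[0,0,0],0.55],[[0,0,3],[0,0,0],0.55],[[0,0,6],[0,0,0],0.55],[[0,0,9],[0,0,0],0.55],[[0,0,11],[0,0,0],0.55],[[0,0,11],[0,0,0],0.75],[[0,0,11],[0,0,0],0.75],[[0,0,11],[0,0,0],0.75],[[0,0,11],[0,0,0],0.75]]'
python3 - <<'E'
from h import *
s=cv2.imread("pics/side0.png");c=cv2.cvtColor(vision.capture('side'),cv2.COLOR_RGB2BGR);cv2.imwrite("pics/c7.png",c)
h=cv2.cvtColor(c,cv2.COLOR_BGR2HSV).astype(int)
for v in range(194,222):print(v,''.join('#' if c[v,u].max()<75 else 'r' if (h[v,u,0]<8 or h[v,u,0]>172) and h[v,u,1]>140 else 'b' if 95<h[v,u,0]<120 and h[v,u,1]>120 else '.' for u in range(262,302)))
E
```

```text
time_s: 6.38
position: [0.6088, 0.0768, 0.1172]
tcp_rot: [[-0.611, 0.792, 0.0], [0.792, 0.611, -0.0], [-0.0, 0.0, -1.0]]
force: [0.3, -0.0, -0.7]
opening: 0.274
194 .......###########......#######.........
195 .......##########........#####..........
196 ........#########........#####..........
197 ........#########rr......####...........
198 ........########.rrr.....####...........
199 ........########rrrrr....####...........
200 ...........#####rrrrr....####...........
201 ............####rrrrrr...####...........
202 ............####rrrr......###...........
203 .............###rr.......####...........
204 .............###rr.......####...........
205 .............###rr.......####...........
206 .............###rrr....rrr##............
207 .............####rrrrrrrrr##............
208 .............####rrrrrrrrrr##...........
209 ..............###rrrrrrrrrr.............
210 ..............###rrrrrrrrrr.............
211 ..............###.rrrrrrrrr.............
212 ..............b##..rrrrrrrr.............
213 ...........bbbbb....rrrrrrr.............
214 .......bbbbbbbbb.....rrrrrr..........bbb
215 .......bbbbbbbbb.....rrrrrr..bbbbbbbbbbb
216 ........bbbbbbbb......rrrrr..bbbbbbbbbbb
217 .......bbbbbbbbb......rrrrr..bbbbbbbbbbb
218 .......bbbbbbbbbb...........bbbbbbbbbbbb
219 bbbbbbbbbbbbbbbbb.........bbbbbbbbbbbbbb
220 bbbbbbbbbbbbbbbbbbbbb..bbbbbbbbbbbbbbbbb
221 bbbbbbbbbbbbbbbbbbbbbbbbbbbbbbbbbbbbbbbb
```

```bash
python3 -m jog '[[[0,0,1],[0,0,0],0.77],[[0,0,2],[0,0,0],0.78],[[0,0,2],[0,0,0],0.785],[[0,0,2],[0,0,0],0.785]]'
python3 -m jog '[[[0,0,0],[0,0,0],0.795],[[0,0,0],[0,0,0],0.80],[[0,0,0],[0,0,0],0.80]]'
python3 -m jog '[[[0,0,0],[0,0,0],0.805],[[0,0,0],[0,0,0],0.81],[[0,0,0],[0,0,0],0.81]]'
```

```text
time_s: 6.77
position: [0.6086, 0.0768, 0.1151]
tcp_rot: [[-0.611, 0.792, -0.0], [0.792, 0.611, 0.0], [0.0, -0.0, -1.0]]
force: [-0.6, 0.7, -0.2]
opening: 0.22
time_s: 7.02
position: [0.6087, 0.0768, 0.1152]
tcp_rot: [[-0.611, 0.792, -0.0], [0.792, 0.611, 0.0], [0.0, 0.0, -1.0]]
force: [0.6, 0.7, -0.2]
opening: 0.202
time_s: 7.27
position: [0.6085, 0.0767, 0.1152]
tcp_rot: [[-0.611, 0.792, -0.0], [0.792, 0.611, -0.0], [0.0, -0.001, -1.0]]
force: [0.0, 0.2, 1.4]
opening: 0.19
```

```bash
python3 -m jog '[[[0,0,0],[0,0,0],0.815],[[0,0,0],[0,0,0],0.82],[[0,0,0],[0,0,0],0.82]]'
python3 -m jog '[[[0,0,0],[0,0,0],0.84],[[0,0,0],[0,0,0],0.86],[[0,0,0],[0,0,0],1],[[0,0,0],[0,0,0],1],[[0,0,0],[0,0,0],1]]'
```

```text
time_s: 7.52
position: [0.6085, 0.0769, 0.1152]
tcp_rot: [[-0.611, 0.792, -0.0], [0.792, 0.611, 0.0], [0.0, -0.0, -1.0]]
force: [-0.7, 0.5, 0.2]
opening: 0.184
time_s: 7.93
position: [0.6086, 0.0769, 0.1152]
tcp_rot: [[-0.611, 0.792, -0.0], [0.792, 0.611, 0.0], [0.0, -0.0, -1.0]]
force: [-2.0, 0.1, 0.9]
opening: 0.179
```

```bash
python3 -m jog '[[[0,0,-1],[0,0,0],1],[[0,0,-2],[0,0,0],1],[[0,0,-3],[0,0,0],1],[[0,0,-4],[0,0,0],1]]'
python3 -m jog '[[[0,0,-2],[0,0,0],1],[[0,0,-4],[0,0,0],1],[[0,0,-6],[0,0,0],1],[[0,0,-8],[0,0,0],1]]'
```

```text
time_s: 8.27
position: [0.6081, 0.0769, 0.1178]
tcp_rot: [[-0.611, 0.792, -0.002], [0.792, 0.611, 0.0], [0.001, -0.001, -1.0]]
force: [1.0, -0.2, -7.8]
opening: 0.184
time_s: 8.6
position: [0.6086, 0.0769, 0.1276]
tcp_rot: [[-0.611, 0.792, -0.0], [0.792, 0.611, 0.0], [0.0, 0.0, -1.0]]
force: [0.9, -0.4, -9.1]
opening: 0.182
```

```bash
python3 -m jog '[[[0,0,-3],[0,0,0],1],[[0,0,-6],[0,0,0],1],[[0,0,-9],[0,0,0],1],[[0,0,-12],[0,0,0],1],[[0,0,-15],[0,0,0],1],[[0,0,-18],[0,0,0],1],[[0,0,-21],[0,0,0],1],[[0,0,-24],[0,0,0],1],[[0,0,-26],[0,0,0],1],[[0,0,-26],[0,0,0],1],[[0,0,-26],[0,0,0],1]]'
python3 - <<'E'
from h import *
c=cv2.cvtColor(vision.capture('side'),cv2.COLOR_RGB2BGR);cv2.imwrite("pics/c8.png",c)
cv2.imwrite("pics/c8c.png",cv2.resize(c[160:240,250:330],(480,480),interpolation=2))
go((.6085,.0768,.1535))
E
```

```text
time_s: 9.52
position: [0.609, 0.0768, 0.154]
tcp_rot: [[-0.611, 0.792, 0.001], [0.792, 0.611, -0.0], [-0.001, 0.001, -1.0]]
force: [-1.6, -0.1, 1.5]
opening: 0.179
t 9.5667 pos [0.609  0.0768 0.1539] yaw 37.64 shift [ 0.29 -0.38  0.4 ] turn [ 0.04  0.04 -0.  ] F [-1.89  0.62 -0.01] op 15.9
```

View pics/c8c.png

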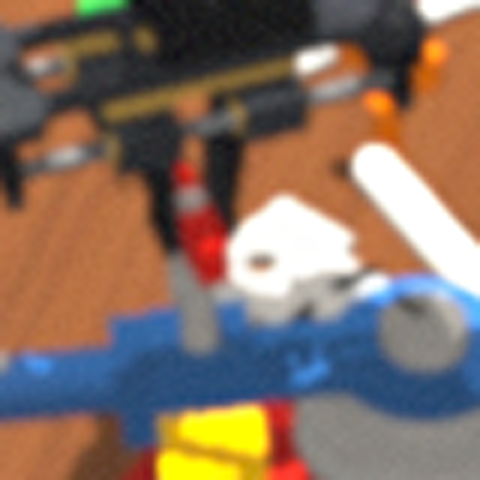

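The pin is up, with its shank visible above the block at crop (195,300). Next I'll compute the arc.

Run:
```python
import numpy as np
x=np.array([-.611,.792]);y=np.array([.792,.611])
f=lambda t:100*np.array([np.cos(np.radians(t)),np.sin(np.radians(t))])
for t0,ts in((24,(23,21.5,19.5,17.5,15.5,13.5,11.5,9.5,7.5,6,5)),(5,(4,2.5,.5,-1.5,-3.5,-5.5,-7.5,-9.5,-11.5,-13,-14))):
    for t in ts:
        d=f(t)-f(t0);print(t0,t,"[%.1f,%.1f,0]"%(d@x,d@y))
```

```text
24 23 [-1.7,-0.4,0]
24 21.5 [-4.2,-1.1,0]
24 19.5 [-7.6,-2.2,0]
24 17.5 [-10.9,-3.3,0]
24 15.5 [-14.1,-4.6,0]
24 13.5 [-17.3,-5.9,0]
24 11.5 [-20.5,-7.4,0]
24 9.5 [-23.6,-9.0,0]
24 7.5 [-26.6,-10.7,0]
24 6 [-28.9,-12.1,0]
24 5 [-30.4,-13.0,0]
5 4 [-1.5,-1.0,0]
5 2.5 [-3.6,-2.4,0]
5 0.5 [-6.4,-4.5,0]
5 -1.5 [-9.2,-6.7,0]
5 -3.5 [-11.9,-8.9,0]
5 -5.5 [-14.4,-11.2,0]
5 -7.5 [-17.0,-13.7,0]
5 -9.5 [-19.4,-16.2,0]
5 -11.5 [-21.7,-18.8,0]
5 -13 [-23.4,-20.8,0]
5 -14 [-24.5,-22.2,0]
```

```bash
python3 -m jog '[[[-1.7,-0.4,0],[0,0,0],1],[[-4.2,-1.1,0],[0,0,0],1],[[-7.6,-2.2,0],[0,0,0],1],[[-10.9,-3.3,0],[0,0,0],1]]'
python3 -c "
from h import *
go((.609,.0768,.1535))"
```

```text
time_s: 9.9
position: [0.6128, 0.0665, 0.1529]
tcp_rot: [[-0.611, 0.792, -0.0], [0.792, 0.611, 0.001], [0.001, 0.0, -1.0]]
force: [-0.9, 1.1, -2.1]
opening: 0.179
t 9.9 pos [0.6128 0.0665 0.1529] yaw 37.64 shift [10.51  3.3  -0.56] turn [ 0.03 -0.04  0.  ] F [-0.91  1.06 -2.08] op 15.5
```

```bash
python3 -m jog '[[[-3.2,-1.3,-0.5],[0,0,0],1],[[-6.4,-2.6,-1],[0,0,0],1],[[-9.6,-4.1,-1],[0,0,0],1],[[-12.7,-5.7,-1],[0,0,0],1],[[-15.7,-7.4,-1],[0,0,0],1],[[-18,-8.8,-1],[0,0,0],1],[[-19.5,-9.7,-1],[0,0,0],1],[[-19.5,-9.7,-1],[0,0,0],1]]'
python3 -m jog '[[[-1.5,-1,0],[0,0,0],1],[[-3.6,-2.4,0],[0,0,0],1],[[-6.4,-4.5,0],[0,0,0],1],[[-9.2,-6.7,0],[0,0,0],1],[[-11.9,-8.9,0],[0,0,0],1],[[-14.4,-11.2,0],[0,0,0],1],[[-17,-13.7,0],[0,0,0],1],[[-19.4,-16.2,0],[0,0,0],1],[[-21.7,-18.8,0],[0,0,0],1],[[-23.4,-20.8,0],[0,0,0],1],[[-24.5,-22.2,0],[0,0,0],1],[[-24.5,-22.2,0],[0,0,0],1]]'
python3 - <<'E'
from h import *
go((.609,.0768,.1535))
t=cv2.cvtColor(vision.capture('top'),cv2.COLOR_RGB2BGR);cv2.imwrite("pics/t9.png",t)
c=cv2.cvtColor(vision.capture('side'),cv2.COLOR_RGB2BGR);cv2.imwrite("pics/s9.png",c)
cv2.imwrite("pics/c9.png",np.hstack([cv2.resize(c[160:250,250:340],(400,400),interpolation=2),cv2.resize(t[145:225,260:340],(400,400),interpolation=2)]))
E
```

```text
time_s: 10.57
position: [0.6168, 0.0439, 0.154]
tcp_rot: [[-0.61, 0.792, -0.0], [0.792, 0.61, -0.001], [-0.0, -0.001, -1.0]]
force: [-1.5, 1.3, -1.3]
opening: 0.182
time_s: 11.57
position: [0.6142, 0.011, 0.1542]
tcp_rot: [[-0.61, 0.792, -0.0], [0.792, 0.61, -0.001], [-0.001, -0.001, -1.0]]
force: [-1.4, 0.5, -1.8]
opening: 0.175
t 11.5667 pos [0.6142 0.011  0.1542] yaw 37.62 shift [55.32 36.06  0.59] turn [-0.05  0.04  0.  ] F [-1.37  0.51 -1.84] op 15.3
```

View pics/c9.png

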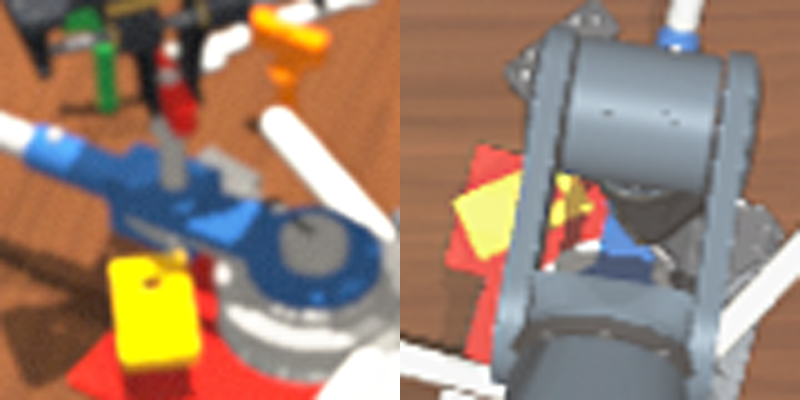

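The handle now stands near the plate. The empty park hole shows at side px (284.2,223.4), so I'll use it as a differential reference.

Run:
```python
from h import *
c=cv2.imread("pics/s9.png");h=cv2.cvtColor(c,cv2.COLOR_BGR2HSV).astype(int)
print(h[218:230,276:296,2])
pk=plane("side",(284.2,223.4),.104);dh=plane("side",(293.06,203.17),.104)
print(pk,dh,dh-pk,np.linalg.norm(dh-pk),2*np.degrees(np.arcsin(np.linalg.norm(dh-pk)/.2)))
d=(dh-pk);m=(dh+pk)/2;n=np.array([-d[1],d[0],0])/np.linalg.norm(d);print("pivot cand",m-n*np.sqrt(.01-(d@d)/4),m+n*np.sqrt(.01-(d@d)/4),"bisect angle",np.degrees(np.arctan2(n[1],n[0])))
```

```text
[[247 254 255 255 255 255 255 248 226 201 198 199 208 230 247 229 149 116
  128 141]
 [255 255 255 255 255 255 255 255 254 231 211 204 205 211 218 195 152 134
  138 144]
 [255 255 255 255 255 255 255 255 255 250 234 219 210 211 208 187 159 143
  145 142]
 [255 255 255 255 255 255 255 255 255 249 246 246 247 250 250 237 197 152
  144 143]
 [255 255 255 255 255 255 255 241 231 233 251 255 255 255 255 255 251 177
  140 143]
 [255 255 255 255 255 255 230 187 190 224 255 255 255 255 255 255 255 208
  145 137]
 [255 255 255 255 255 255 241 212 228 253 255 255 255 255 255 255 255 239
  170 145]
 [255 255 255 255 255 255 255 255 255 255 255 255 255 255 255 255 255 255
  227 195]
 [255 255 255 255 255 255 255 255 255 255 255 255 255 255 255 255 255 255
  254 246]
 [255 255 255 255 255 255 255 255 255 255 255 255 255 255 255 255 255 255
  255 255]
 [255 255 255 255 255 255 255 255 255 255 255 255 255 255 255 255 255 255
  255 254]
 [255 255 255 255 255 255 255 255 255 255 255 255 255 255 255 255 255 255
  255 253]]
[0.6040731  0.07955833 0.104     ] [ 0.60543091 -0.00393507  0.104     ] [ 0.00135781 -0.0834934   0.        ] 0.08350444394813801 49.35650681270212
pivot cand [0.51389735 0.0363341  0.104     ] [0.69560666 0.03928916 0.104     ] bisect angle 0.9316928305570519
```

```bash
python3 -m jog '[[[-1.5,-1.9,0],[0,0,0],1],[[-3.6,-4.9,0],[0,0,0],1],[[-5.7,-7.9,0],[0,0,0],1],[[-7.6,-10.9,0],[0,0,0],1],[[-9.4,-14.1,0],[0,0,0],1],[[-10.6,-16.4,0],[0,0,0],1],[[-10.6,-16.4,0],[0,0,0],1],[[-10.6,-16.4,0],[0,0,0],1]]'
python3 -c "
from h import *
go((.609,.0768,.1535))"
```

```text
time_s: 12.33
position: [0.6077, -0.0075, 0.1542]
tcp_rot: [[-0.611, 0.792, -0.0], [0.792, 0.611, -0.001], [-0.001, -0.001, -1.0]]
force: [-1.1, 1.1, -1.9]
opening: 0.182
t 12.3333 pos [ 0.6077 -0.0075  0.1542] yaw 37.63 shift [65.92 52.49  0.56] turn [-0.06  0.05  0.  ] F [-1.09  1.06 -1.93] op 15.8
```

```bash
python3 -m jog '[[[0.8,0.7,0],[0,0,0],1],[[1,0.9,1],[0,0,0],1],[[1,0.9,2],[0,0,0],1],[[1,0.9,2.5],[0,0,0],1],[[1,0.9,2.5],[0,0,0],1]]'
python3 -m jog '[[[0,0,0.5],[0,0,0],1],[[0,0,1],[0,0,0],1],[[0,0,1],[0,0,0],1]]'
python3 -m jog '[[[0,0,0.5],[0,0,0],1],[[0,0,1],[0,0,0],1],[[0,0,1],[0,0,0],1]]'
```

```text
time_s: 12.75
position: [0.608, -0.0056, 0.1515]
tcp_rot: [[-0.611, 0.792, 0.0], [0.792, 0.611, -0.001], [-0.001, -0.0, -1.0]]
force: [-1.5, -1.5, -1.4]
opening: 0.178
time_s: 13.0
position: [0.608, -0.0053, 0.1506]
tcp_rot: [[-0.611, 0.792, 0.0], [0.792, 0.611, -0.0], [-0.0, -0.0, -1.0]]
force: [-1.9, -2.5, -2.8]
opening: 0.183
time_s: 13.25
position: [0.608, -0.0052, 0.1496]
tcp_rot: [[-0.611, 0.792, 0.0], [0.792, 0.611, 0.0], [-0.0, 0.0, -1.0]]
force: [-0.7, -1.5, -1.4]
opening: 0.177
```

```bash
python3 -m jog '[[[0,0,0.5],[0,0,0],1],[[0,0,1],[0,0,0],1],[[0,0,1],[0,0,0],1]]'
python3 -m jog '[[[0,0,0.5],[0,0,0],1],[[0,0,1],[0,0,0],1],[[0,0,1],[0,0,0],1]]'
python3 -m jog '[[[0,0,0.5],[0,0,0],1],[[0,0,1],[0,0,0],1],[[0,0,1],[0,0,0],1]]'
```

```text
time_s: 13.5
position: [0.6081, -0.0052, 0.1487]
tcp_rot: [[-0.611, 0.792, 0.0], [0.792, 0.611, -0.0], [-0.0, 0.0, -1.0]]
force: [-0.9, -2.2, -1.9]
opening: 0.183
time_s: 13.75
position: [0.6081, -0.0052, 0.1476]
tcp_rot: [[-0.611, 0.792, 0.0], [0.792, 0.611, 0.0], [-0.0, 0.0, -1.0]]
force: [-0.9, -1.6, -2.0]
opening: 0.185
time_s: 14.0
position: [0.6079, -0.0051, 0.1463]
tcp_rot: [[-0.611, 0.792, -0.0], [0.792, 0.611, 0.0], [0.0, 0.0, -1.0]]
force: [-0.6, -2.0, -3.7]
opening: 0.183
```

```bash
python3 -m jog '[[[0,0,0.5],[0,0,0],1],[[0,0,1],[0,0,0],1],[[0,0,1],[0,0,0],1]]'
python3 -m jog '[[[0,0,0.5],[0,0,0],1],[[0,0,1],[0,0,0],1],[[0,0,1],[0,0,0],1]]'
python3 -m jog '[[[0,0,1],[0,0,0],1],[[0,0,2],[0,0,0],1],[[0,0,2],[0,0,0],1]]'
```

```text
time_s: 14.25
position: [0.608, -0.0052, 0.1456]
tcp_rot: [[-0.611, 0.792, 0.0], [0.792, 0.611, 0.0], [-0.0, 0.0, -1.0]]
force: [-0.5, -2.0, -0.9]
opening: 0.18
time_s: 14.5
position: [0.608, -0.0052, 0.1446]
tcp_rot: [[-0.611, 0.792, 0.0], [0.792, 0.611, 0.0], [-0.0, 0.0, -1.0]]
force: [-0.9, -1.7, -0.3]
opening: 0.182
time_s: 14.75
position: [0.6079, -0.0052, 0.1424]
tcp_rot: [[-0.611, 0.792, -0.0], [0.792, 0.611, 0.0], [0.0, 0.0, -1.0]]
force: [-0.6, -1.2, -1.7]
opening: 0.178
```

```bash
python3 -m jog '[[[0,0,1],[0,0,0],1],[[0,0,2],[0,0,0],1],[[0,0,3],[0,0,0],1],[[0,0,4],[0,0,0],1]]'
python3 -m jog '[[[0,0,1],[0,0,0],1],[[0,0,2],[0,0,0],1],[[0,0,3],[0,0,0],1],[[0,0,4],[0,0,0],1]]'
python3 -m jog '[[[0,0,1],[0,0,0],1],[[0,0,2],[0,0,0],1],[[0,0,3],[0,0,0],1],[[0,0,4],[0,0,0],1]]'
```

```text
time_s: 15.08
position: [0.6081, -0.0053, 0.1388]
tcp_rot: [[-0.611, 0.792, 0.0], [0.792, 0.611, -0.0], [-0.0, 0.0, -1.0]]
force: [-0.9, -1.5, 1.1]
opening: 0.178
time_s: 15.42
position: [0.608, -0.0052, 0.1346]
tcp_rot: [[-0.611, 0.792, 0.0], [0.792, 0.611, 0.0], [-0.0, 0.0, -1.0]]
force: [-0.4, -0.8, -1.5]
opening: 0.18
time_s: 15.75
position: [0.6079, -0.0052, 0.1304]
tcp_rot: [[-0.611, 0.792, -0.0], [0.792, 0.611, 0.0], [0.0, 0.0, -1.0]]
force: [-1.1, -2.1, -2.2]
opening: 0.183
```

```bash
python3 -m jog '[[[0,0,1],[0,0,0],1],[[0,0,2],[0,0,0],1],[[0,0,3],[0,0,0],1],[[0,0,4],[0,0,0],1]]'
python3 -m jog '[[[0,0,1],[0,0,0],1],[[0,0,2],[0,0,0],1],[[0,0,3],[0,0,0],1],[[0,0,4],[0,0,0],1]]'
python3 -m jog '[[[0,0,1],[0,0,0],1],[[0,0,2],[0,0,0],1],[[0,0,3],[0,0,0],1],[[0,0,3],[0,0,0],1]]'
```

```text
time_s: 16.08
position: [0.6081, -0.0053, 0.1271]
tcp_rot: [[-0.611, 0.792, 0.0], [0.792, 0.611, -0.0], [-0.0, 0.0, -1.0]]
force: [-1.5, -2.6, 0.2]
opening: 0.186
time_s: 16.42
position: [0.6079, -0.0052, 0.1224]
tcp_rot: [[-0.611, 0.792, -0.0], [0.792, 0.611, 0.0], [0.0, -0.0, -1.0]]
force: [0.3, -1.2, -1.4]
opening: 0.183
time_s: 16.75
position: [0.6076, -0.005, 0.1189]
tcp_rot: [[-0.611, 0.792, -0.001], [0.792, 0.611, 0.0], [0.001, -0.001, -1.0]]
force: [-1.2, -0.9, -5.6]
opening: 0.186
```

```bash
python3 -m jog '[[[0,0,0.7],[0,0,0],1],[[0,0,1.4],[0,0,0],1],[[0,0,2],[0,0,0],1],[[0,0,2],[0,0,0],1]]'
python3 -m jog '[[[0,0,0.5],[0,0,0],1],[[0,0,1],[0,0,0],1],[[0,0,1],[0,0,0],1]]'
python3 -m jog '[[[0,0,0.5],[0,0,0],1],[[0,0,0.7],[0,0,0],1],[[0,0,0.7],[0,0,0],1]]'
```

```text
time_s: 17.08
position: [0.6078, -0.0052, 0.1171]
tcp_rot: [[-0.611, 0.792, -0.001], [0.792, 0.611, 0.0], [0.001, -0.0, -1.0]]
force: [0.1, -0.4, -7.0]
opening: 0.184
time_s: 17.33
position: [0.6079, -0.0052, 0.1168]
tcp_rot: [[-0.611, 0.792, 0.0], [0.792, 0.611, -0.0], [-0.0, 0.0, -1.0]]
force: [0.0, -1.4, -4.4]
opening: 0.181
time_s: 17.58
position: [0.608, -0.0052, 0.1164]
tcp_rot: [[-0.611, 0.792, 0.0], [0.792, 0.611, -0.0], [-0.0, 0.0, -1.0]]
force: [-0.9, -1.6, -0.9]
opening: 0.183
```

```bash
python3 -m jog '[[[0,0,0.5],[0,0,0],1],[[0,0,1],[0,0,0],1],[[0,0,1],[0,0,0],1]]'
python3 -m jog '[[[0,0,0.5],[0,0,0],1],[[0,0,1],[0,0,0],1],[[0,0,1],[0,0,0],1]]'
```

```text
time_s: 17.83
position: [0.608, -0.0053, 0.1152]
tcp_rot: [[-0.611, 0.792, 0.0], [0.792, 0.611, -0.0], [-0.0, 0.0, -1.0]]
force: [-1.6, -0.9, -0.5]
opening: 0.179
time_s: 18.08
position: [0.608, -0.0053, 0.1152]
tcp_rot: [[-0.611, 0.792, 0.001], [0.792, 0.611, -0.0], [-0.001, 0.0, -1.0]]
force: [-3.0, -1.0, 5.5]
opening: 0.183
```

```bash
python3 -m jog '[[[0,0,0.4],[0,0,0],1],[[0,0,0.7],[0,0,0],1],[[0,0,0.7],[0,0,0],1]]'
python3 -m jog '[[[0,0,-0.8],[0,0,0],1],[[0,0,-1.6],[0,0,0],1],[[0,0,-1.6],[0,0,0],1]]'
```

```text
time_s: 18.33
position: [0.6081, -0.0052, 0.1151]
tcp_rot: [[-0.611, 0.792, 0.001], [0.792, 0.611, -0.0], [-0.001, 0.0, -1.0]]
force: [-4.3, -1.1, 8.8]
opening: 0.178
time_s: 18.58
position: [0.608, -0.0052, 0.1151]
tcp_rot: [[-0.611, 0.792, 0.0], [0.792, 0.611, -0.0], [-0.0, 0.0, -1.0]]
force: [-2.8, -0.8, 3.0]
opening: 0.182
```

```bash
python3 -m jog '[[[0,0,-0.5],[0,0,0],0.78],[[0,0,-0.5],[0,0,0],0.7],[[0,0,-0.5],[0,0,0],0.55],[[0,0,-0.5],[0,0,0],0.5],[[0,0,-0.5],[0,0,0],0.5]]'
python3 -m jog '[[[0,0,-5],[0,0,0],0.5],[[0,0,-20],[0,0,0],0.5],[[0,0,-50],[0,0,0],0.5],[[0,0,-90],[0,0,0],0.5],[[0,0,-120],[0,0,0],0.5],[[-40,-40,-140],[0,0,0],0.4],[[-70,-70,-140],[0,0,0],0.4],[[-100,-100,-140],[0,0,0],0.4],[[-130,-130,-140],[0,0,0],0.4],[[-150,-150,-140],[0,0,0],0.4],[[-150,-150,-140],[0,0,0],0.4],[[-150,-150,-140],[0,0,0],0.4]]'
python3 - <<'E'
from h import *
go((.5,-.2,.25))
t=cv2.cvtColor(vision.capture('top'),cv2.COLOR_RGB2BGR);cv2.imwrite("pics/t10.png",t)
c=cv2.cvtColor(vision.capture('side'),cv2.COLOR_RGB2BGR);cv2.imwrite("pics/s10.png",c)
cv2.imwrite("pics/c10.png",np.hstack([cv2.resize(c[160:260,250:350],(400,400),interpolation=2),cv2.resize(t[145:245,250:350],(400,400),interpolation=2)]))
s=cv2.imread("pics/side0.png");d=np.abs(s.astype(int)-c).sum(2)>120
E
```

```text
time_s: 19.0
position: [0.6082, -0.005, 0.1152]
tcp_rot: [[-0.611, 0.792, 0.0], [0.792, 0.611, 0.0], [0.0, 0.0, -1.0]]
force: [0.1, -0.7, -1.0]
opening: 0.437
time_s: 20.0
position: [0.5803, -0.2188, 0.2555]
tcp_rot: [[-0.607, 0.795, 0.001], [0.795, 0.607, -0.001], [-0.001, 0.0, -1.0]]
force: [-0.1, 0.3, -0.8]
opening: 0.603
t 20.0 pos [ 0.5803 -0.2188  0.2555] yaw 37.36 shift [ 63.68 -52.45   5.44] turn [ 0.01  0.04 -0.  ] F [-0.11  0.34 -0.82] op 52.5
```

View pics/c10.png

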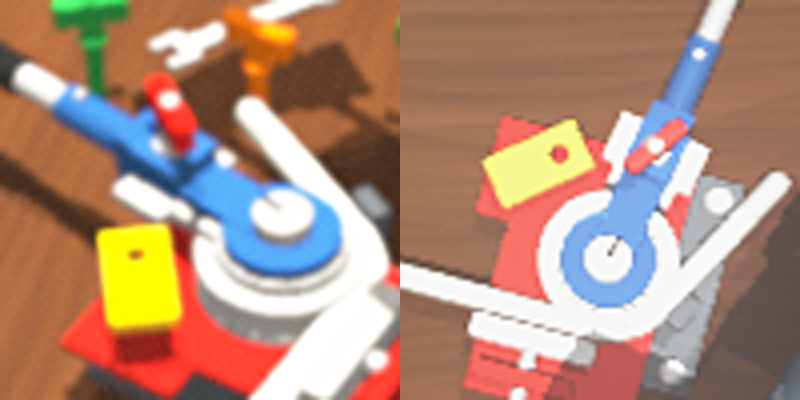

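The pin now stands in the handle over the plate: grip button at side (292.1,184.1) and top (313.4,181.4). The park hole is empty. I'll check the grip height, compare the surroundings and the die's tube with the start, then hand in.

```bash
python3 - <<'E'
from h import *
print("button",tri((292.1,184.1),(313.4,181.4)))
c,s=cv2.imread("pics/s10.png"),cv2.imread("pics/side0.png")
for n,(u0,v0,u1,v1) in dict(tape=(200,312,250,358),bar=(188,278,260,298),tin=(238,345,288,400),orange=(288,292,310,335),tube_lo=(295,250,330,290),spare=(358,155,390,178),bottle=(333,94,356,143)).items():
    d=np.abs(s[v0:v1,u0:u1].astype(int)-c[v0:v1,u0:u1]).max(2);print(n,(d>60).sum(),d.size)
E
python3 -c "
from rig import bot
print(bot.read_state()['time_s'],bot.hand_in())"
```

```text
button (array([ 0.60682455, -0.00495872,  0.17278527]), np.float64(0.001116615591531507))
tape 0 2300
bar 0 1440
tin 0 2750
orange 0 946
tube_lo 0 1400
spare 0 736
bottle 32 1127
the job is handed in; nothing more can be done
20.1 None
```

I pulled the pin from the parking lug and swung the handle about 49° over the drive plate. I then lowered the pin through the drive hole in small steps, let go, backed away and handed in at 20.1 s. No verdict was reported.

**Collar flush:** the pin stopped at the same tool height it had when parked (0.1151–0.1152 m) and held there as I pressed harder, up to about 9 N. After release, its top button triangulated to 0.173 m, about where a flush pin should stand. The picture shows it in the handle over the plate, with the park hole empty.

**Balls out:** the downward pull on the wrist rose to about 7 N and then vanished just before the collar seated, which suggests the balls snapped out. I did no tug test, and the cameras cannot see under the lower jaw.

**Forces:** the largest force I read at the wrist was about 10 N. Readings came at the end of each move, so brief peaks in between would not show.

**Surroundings:** in the side view, the tape, bar, tin, spare die, the orange pin nearest the tape and the visible part of the tube did not change. The bottle's area changed in 32 of 1,127 pixels. I assume that was shadow or arm overlap, and I did not look closer. I did not compare the spanner or hammer, though the gripper stayed well above them.

**Mismatch:** the fingertips were about 28 mm higher than the reported tool position. My first closing attempt therefore shut above the grip without touching it. I corrected by going lower with the gripper open, then closing in small steps.

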